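# Clamp a freshly glued wooden pencil cup with a one-hand bar clamp

### The arm

A 7-joint arm with a two-finger parallel gripper is mounted at the origin on the work surface. World frame = base frame: x ahead of the robot, y to its left, z up, the work surface at z = 0. Lengths are in m, angles in rad, forces in N, time in s.
With the tool pointing down it reaches from about 0.425 to 0.95 m from the base axis. Payload 16.7 kg.
Tool frame: the origin (TCP) lies between the finger pads; the fingertips stand 22 mm ahead of it and the grasp point (between the pads) lies 3 mm ahead of it; z points along the fingers, y is the line along which they close (so a half turn about z gives the same grasp; the last joint's range is limited). The gripper opens to 94 mm and grips with 3 to 60 N. Pads are 16 mm wide; open, the fingers measure 119 mm over their backs; the gripper's body (75 mm by 177 mm) begins 78 mm behind the grasp point.
Start: joints at [1.026, 0.426, 0.074, 1.606, -0.034, 1.111, -0.067], TCP at [0.26, -0.623, 0.227] pointing down, gripper open.
Joint ranges: [-2.85, 2.85], [-0.5, 2.14], [-1.23, 1.37], [0.21, 2.46], [-1.02, 4.16], [0.16, 2.05], [-2.73, 2.73]. Speed limits (rad/s): [1.89, 1.89, 2.39, 2.39, 3.01, 3.01, 3.01].

### API

Orientations are given as a unit quaternion [w, x, y, z].
In Python, from cell import r gives the robot as it stands.
- The arm moves only by the shell command python3 -m pendant 'ROWS'. ROWS is JSON, a list that holds one entry, the list of rows, each a list of 7 numbers: the shift along the tool's x, y, z in m, then the turn, a rotation vector about the tool's x, y, z in degrees, then the opening, from 0 (shut) to 1 (fully open). A call has 1 to 10 rows; each row shifts and turns the commanded pose from where the row before left it, along the tool's axes as they then stand; what a row does not reach is not made up. A row lasts 1/10 s, in which the tool goes at most 50 mm and 8.59 degrees, less where a joint would pass 70% of its speed; a pose out of reach is approached as far as the arm can. A call is refused whole if a number of a shift passes 0.05 or a number of a turn 8.59, either way. A call with a gripper value outside its range is refused whole. The fingers move at their own pace and stop on an object; the grip force is fixed at half the most. Time passes only in rows, so rows that do not move let the fingers close. It gives the time, the measured TCP pose, the force, the opening and the grip force at its end, in the units of the state.
- r.state(): the state, without advancing time (a new reading comes with each control period).
- r.snapshot(name): name is "scene" or "top" or "wrist"; returns the picture (400x640x3 uint8, blue, green, red); there is no depth.
- r.calibration(name): a dict with "fx", "fy", "cx", "cy" (pixels), "k1" (the pictures are not rectified: a ray, as slopes to the right and down, at radius r is drawn at 1 + k1 r^2 times it, then the intrinsics apply), "R" (3x3) and "t" (3): a world point X has camera coordinates R X + t. Camera axes: x right, y down, z forward; pixel columns grow to the right and rows downward; lengths in m; the calibration is good to about 2 mm. A picture is of the moment at which its call begins: read the wrist's pose just before it. calibration takes no time and is no camera call; for the wrist camera it gives the pose at the moment of the call.
- r.sign_off(): hands the job in; it is judged then, once.
The state is a dict: "clock": time; "joints": joint angles; "qvel": joint speeds; "joint_efforts": joint torques, N m; "eef_pos": TCP position; "eef_rot": TCP orientation; "contact_force": force on the tool from outside, world axes, zero at the start; "ft_torque": the same for the moment, N m; "gripper_width": finger opening in m; "grip_force": force on a finger pad.
Only numpy, scipy, OpenCV 4.12 (cv2) and the standard library are available. Lean on these libraries where they do the work, as an engineer would, in place of code of your own. Each camera call takes 0.05 s, during which the arm holds its last target. There are 200 camera calls.

### The job

Stand the square wooden pencil cup, whose corners have just been glued, upright on the plywood board between the two soft pads of the bar clamp, square to them and centred on their width, and let go of it. Then pump the clamp's trigger (bring the jaw up with the trigger, not by pushing the jaw) until the sliding jaw has closed on the cup and both pads press firmly on it, which takes one or two full strokes past first touch and no more: the thin sides are easily crushed. Finish while holding: keep your hand on the trigger with the trigger still squeezed well in, and leave the other things on the counter where they stand.

Things in the scene. Friction and masses are not known exactly. Their poses are not given: they have to be found in the camera images.
- pencil_cup: the work: an open-topped, square cup of thin light oak (walls 5 mm) with darker finger joints at its corners, 56 x 56 mm in plan, 90 mm high, about 110 g, standing mouth up on the counter. Origin: centre of its underside; z up the cup, x and y square to its sides (all four sides are alike, so any side may face a pad). The only square cup on the counter
- mending_board: fixed plywood board, 250 x 280 mm, 12 mm thick, flat on the counter, with a black one-hand bar clamp lying on its side screwed to it. Origin: on the counter, under the bar's axis, level with the fixed pad's pressing face. +y: along the bar, the way the sliding jaw closes; +x: the jaws' side, -x: the handle's side; z up. Board (mm): x -145 to 105, y -170 to 110. Place and yaw vary
- cup_spot (a point): point on the board's top (board x 50, y -36, z 12 mm): the middle of a cup standing between the pads with 8 mm to the fixed pad. The cup's middle may be 15 mm off along board x, no more; along board y it may stand anywhere between the pads, which push it along as they close
- head_top (a point): top of the clamp's fixed head with its straps, at board x 0, y 45, z 63 mm. Head: x -22 to 22, y 16 to 74 mm. The fixed jaw reaches from it to x 84, at y 14 to 34, z 28 to 60 mm, its pad pressing at y 0. The steel bar, 20 mm wide, 12 mm thick, runs through the head along x 0 at z 44 mm, from the sliding jaw at -y to about 110 mm past the board's +y edge
- head_pad: soft rubber pad of the fixed jaw, 38 mm wide (board x), 30 mm high, standing 14 mm proud. Origin: centre of its pressing face, at x 50, y 0, z 44 mm of the board; its axes are the board's; it faces -y. It yields about 6 N per mm when pressed, up to 11 mm
- far_pad: the like soft pad of the sliding jaw, facing board +y; 72 to 92 mm from the other at the start. Origin: centre of its pressing face, x 50, z 44 mm of the board; axes as the board's. It yields 6 N per mm too: once both pads touch the cup, each further mm of jaw travel adds about 3 N. 8 to 36 N (3 to 12 mm past first touch) holds the glue joints; over 40 N crushes the cup
- sliding_jaw: the black sliding jaw (104 x 20 x 32 mm, reaching to board x 84 mm, z 28 to 60 mm) at the -y end of the steel bar, with the bar, 330 mm long, fixed to it. Moved by the trigger only, never pushed by hand: touch it with no more than a few newtons. Origin: on the bar's axis, 18 mm behind the pressing face of its pad (board -y)
- bar_travel (a joint): travel of the bar with the sliding jaw, in m, growing as it closes; opening between the uncompressed pads = 0.092 m minus this, so both pads just touch the 56 mm cup at 0.036. Starts from 0 to 0.020. The ratchet keeps what is gained, but for 1 mm or so under load. A full trigger stroke gains 5 to 6 mm free, 4 down to 2 mm once the pads press; a part stroke its share (no teeth)
- trigger_swing (a joint): swing of the trigger in rad: 0 let out (a spring returns it by itself), 0.18 squeezed in to its stop. At the finger place it takes 3 to 4 N against the spring, about 1 N more to move the bar, and 1 N more per 2.6 N of clamping force (8 to 18 N at the last stroke). A stroke counts from 0.09 up, then let out below 0.045; at the end keep it above 0.045 with 2 N or more on it
- trigger: black lever of the trigger that the finger pulls, 78 mm long, 12 mm wide, 24 mm high (z 32 to 56 mm of the board). Origin: its pivot, board x 12, y 38, z 44 mm, turning about the vertical; the lever reaches from 38 to 116 mm along this body's own -x axis. At board x -72 its front face lies at y 17 mm let out, y 32 mm squeezed in; the handle's back face stays at y 69.5 mm
- trigger_mid (a point): point on the front face (board -y side) of the trigger lever, 84 mm from its pivot, where a finger pulls; squeezing moves it 15 mm towards board +y, to the handle. Handle and trigger together measure 53 mm across (along board y) let out, 38 mm squeezed in; a hand can close round both from above
- handle_mid (a point): point on the back face (board +y side) of the fixed pistol handle, at board x -72, y 69.5, z 44 mm, opposite the middle of the trigger. The handle runs from the head out to x -130, y 45 to 70, z 30 to 58 mm; the board below it is at z 12 mm
- mug: bystander: white round mug with a handle, 80 mm across, 95 mm high. Origin: centre of its underside
- glue_bottle: bystander: white round glue bottle, 54 mm across, 160 mm high. Origin: centre of its underside
- tape_dispenser: bystander: blue desk tape dispenser, 130 x 55 mm, 90 mm high. Origin: centre of its underside
- stapler: bystander: black stapler, 150 x 36 mm, 49 mm high. Origin: centre of its underside
- calculator: bystander: grey desk calculator, 150 x 100 mm, 18 mm high. Origin: centre of its underside
- soap_bottle: bystander: pump soap bottle, 68 mm across, 182 mm high. Origin: centre of its underside
Things that resemble listed ones, but are neither listed nor needed, are in the scene too. There is more than one size of the pencil_cup; the job needs the smallest.

How it is judged:
On the way, in this order (a step that is already met when the one before it is completed fails the run):
1. the cup stands upright on the board between the pads, let go, the trigger not yet squeezed (x of pencil_cup in the frame of mending_board between 0.035 and 0.065 m and z of pencil_cup in the frame of mending_board between 0.008 and 0.017 m and angle between pencil_cup's own z axis and vertical below 0.1 rad and y of pencil_cup in the frame of mending_board between -0.068 and -0.022 m and contact force between the fingers and pencil_cup below 0.1 N and value of joint trigger_swing below 0.045 rad), for 0.2 s.
2. the trigger is squeezed (value of joint trigger_swing above 0.09 rad), for 0.05 s.
3. the trigger is let out again (value of joint trigger_swing below 0.045 rad), for 0.05 s.
4. both pads bear on the cup (contact force between each of head_pad, far_pad and pencil_cup above 4 N), for 0.1 s.
At the end, for the whole second after the job is handed in: The cup stands upright (within 0.1 rad) on the board, square to the pads (within 0.1 rad) and centred on their width within 15 mm, not touched by the hand, each pad pressing it with 8 to 36 N; the robot's fingers still hold the trigger squeezed (0.045 rad or more, at least 1.5 N) (x of pencil_cup in the frame of mending_board between 0.035 and 0.065 m and z of pencil_cup in the frame of mending_board between 0.008 and 0.017 m and angle between pencil_cup's own z axis and vertical below 0.1 rad and contact force between head_pad and pencil_cup between 8 and 36 N and contact force between far_pad and pencil_cup between 8 and 36 N and (angle between the x axis of pencil_cup and the x axis of mending_board, either way round below 0.1 rad or angle between the x axis of pencil_cup and the y axis of mending_board, either way round below 0.1 rad) and value of joint trigger_swing above 0.045 rad and contact force between the fingers and trigger above 1.5 N and contact force between the fingers and pencil_cup below 0.1 N and linear speed of pencil_cup below 0.02 m/s); the arm keeps its last pose, push and grip.
It fails at once if the cup is crushed: a pad presses it with more than 40 N (contact force between any of head_pad, far_pad and pencil_cup above 40 N).
It fails at once if the sliding jaw or its bar is pushed by hand with more than 10 N (contact force between the arm and sliding_jaw above 10 N).
It fails at once if a bystander is moved by more than 40 mm (distance of any of mug, glue_bottle, tape_dispenser, stapler, calculator, soap_bottle from where it was at the start of the episode above 0.04 m).
It also fails if it takes over 72 s, if anything falls off the work surface, if the arm or the gripper's body presses on something with over 40 N, if the wrist force passes 120 N, or if a joint passes its speed limit or range.

## Working session

There is one attempt and no reset: what is moved stays moved. The work goes in short steps, Python scripts to look and compute and a shell command to move; the robot and the scene stay as the last step left them, time stands still between calls to the robot, and variables do not carry over. Pictures are saved under pics/ and viewed, at most 10 in all, crops included, and the job is handed in when it is done.

```bash
ls; mkdir -p pics; python3 - <<'E'
from cell import r
import cv2
s=r.state(); print({k:s[k] for k in ('clock','eef_pos','eef_rot','gripper_width')})
for n in ('scene','top'):
    cv2.imwrite(f'pics/{n}0.png',r.snapshot(n)); c=r.calibration(n); print(n,c)
E
```

```text
pics
{'clock': 0.0, 'eef_pos': array([ 0.26003853, -0.62246351,  0.22677684]), 'eef_rot': array([-6.10953834e-04,  9.80490555e-01,  1.96565174e-01, -1.74857524e-04]), 'gripper_width': 0.09377803946080725}
scene {'fx': 520.7413860574894, 'fy': 520.7413860574894, 'cx': 332.3342829773218, 'cy': 207.63500735701822, 'k1': 0.023314386171322317, 'R': array([[-0.81316703,  0.58198742, -0.00707327],
       [ 0.45552698,  0.62881481, -0.63014848],
       [-0.36229071, -0.51563803, -0.77644244]]), 't': array([ 0.43929484, -0.19533765,  1.95689382])}
top {'fx': 436.96657544480126, 'fy': 436.96657544480126, 'cx': 317.72639693544073, 'cy': 202.28331225546015, 'k1': -0.016570647613666504, 'R': array([[-0.00532285, -0.99990073, -0.01304565],
       [-0.99008274,  0.00710115, -0.14030588],
       [ 0.14038459,  0.01216945, -0.99002226]]), 't': array([0.0033764 , 0.51819637, 1.08158281])}
```

View pics/top0.png

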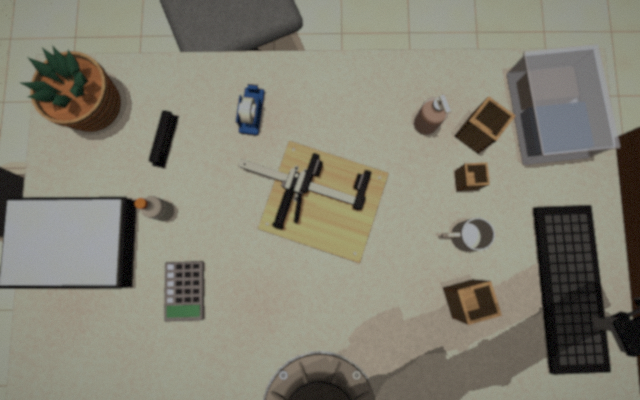

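View pics/scene0.png

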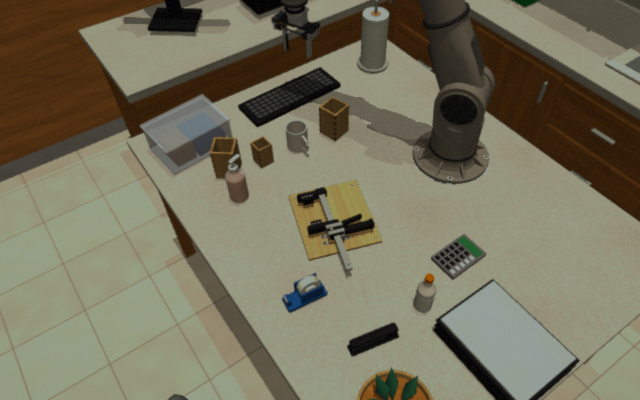

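The top view shows the board centred near (323,202) with the bar's tail at (243,162), the sliding jaw at (363,190) and the handle towards (280,225). The smallest cup is at (473,177), between the soap bottle (432,115) and the mug (472,234). The scene view agrees, with the small cup at (262,152).

```bash
cat > h.py <<'E'
import numpy as np, cv2
from cell import r
from scipy.spatial.transform import Rotation as Rn
def rays(c,px):
    K=np.array([[c['fx'],0,c['cx']],[0,c['fy'],c['cy']],[0,0,1]])
    u=cv2.undistortPoints(np.array(px,float).reshape(-1,1,2),K,np.array([c['k1'],0,0,0.])).reshape(-1,2)
    R=np.array(c['R']);t=np.array(c['t'])
    return -R.T@t, np.c_[u,np.ones(len(u))]@R
def onplane(c,px,z):
    o,d=rays(c,px); return o+d*((z-o[2])/d[:,2])[:,None]
def proj(c,X):
    K=np.array([[c['fx'],0,c['cx']],[0,c['fy'],c['cy']],[0,0,1]])
    R=np.array(c['R'],float)
    return cv2.projectPoints(np.array(X,float).reshape(-1,1,3),cv2.Rodrigues(R)[0],np.array(c['t'],float),K,np.array([c['k1'],0,0,0.]))[0].reshape(-1,2)
def Rt(s): w,x,y,z=s['eef_rot']; return Rn.from_quat([x,y,z,w])
E
python3 - <<'E'
from h import *
im=cv2.imread('pics/top0.png'); c=r.calibration('top')
hsv=cv2.cvtColor(im,cv2.COLOR_BGR2HSV)
for p in [(345,235),(330,160),(200,340),(462,178),(480,170),(478,184)]: print(p,hsv[p[1],p[0]])
m=cv2.inRange(hsv,(12,90,110),(30,255,255))
m[:,:240]=0;m[:,400:]=0
k=np.ones((25,25),np.uint8)
m2=cv2.morphologyEx(cv2.morphologyEx(m,cv2.MORPH_OPEN,np.ones((3,3))),cv2.MORPH_CLOSE,k)
b=max(cv2.findContours(m2,0,1)[0],key=cv2.contourArea)
P=onplane(c,b.reshape(-1,2),0.012)[:,:2]
rect=cv2.minAreaRect((P*1000).astype(np.float32)); print('board',rect, cv2.boxPoints(rect))
m=cv2.inRange(hsv,(5,90,30),(25,255,255)); m[:150]=0;m[205:]=0;m[:,:445]=0;m[:,500:]=0
m=cv2.morphologyEx(m,cv2.MORPH_CLOSE,np.ones((5,5)))
b=max(cv2.findContours(m,0,1)[0],key=cv2.contourArea)
a=cv2.approxPolyDP(b,2,True).reshape(-1,2); print(a.tolist())
print(onplane(c,a,0.09).round(3).tolist())
z=cv2.resize(im[140:215,440:510],None,fx=4,fy=4,interpolation=2)
z2=cv2.resize(im[130:270,230:400],None,fx=3.5,fy=3.5,interpolation=2)
H=max(z.shape[0],z2.shape[0]); o=np.zeros((H,280+z2.shape[1],3),np.uint8); o[:z.shape[0],:280]=z; o[:z2.shape[0],280:]=z2
o=o[:, :800]; print(o.shape); cv2.imwrite('pics/crop1.png',o)
E
```

```text
(345, 235) [ 27  87 161]
(330, 160) [ 23  92 160]
(200, 340) [ 28  31 156]
(462, 178) [ 16 114  47]
(480, 170) [ 15 115  53]
(478, 184) [ 17 119 124]
board ((533.4641723632812, -16.093490600585938), (273.61309814453125, 229.3742218017578), 71.07286834716797) [[ 380.60266 -108.30263]
 [ 597.5751  -182.70369]
 [ 686.3257    76.11565]
 [ 469.35327  150.51671]]
[[486, 163], [465, 164], [457, 170], [457, 189], [475, 189], [487, 184]]
[[0.605, -0.415, 0.09], [0.603, -0.363, 0.09], [0.588, -0.343, 0.09], [0.541, -0.341, 0.09], [0.541, -0.384, 0.09], [0.553, -0.414, 0.09]]
(490, 800, 3)
```

View pics/crop1.png

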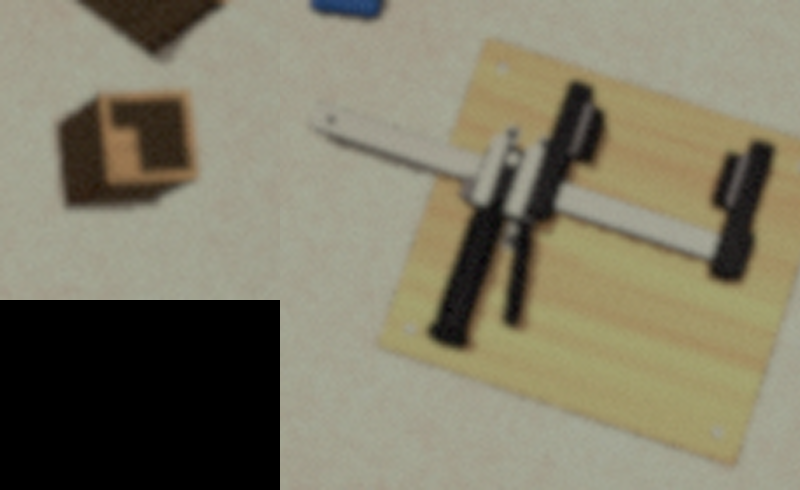

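The crop shows the cup's rim corners at (465,164.5), (486.7,163), (488.7,185) and (467,186.5). The board corners are at (289,141), (259,229) and (361,263), the jaw pads face each other on the far (+x) side, and the handle is to the left of the trigger.

```bash
python3 - <<'E'
from h import *
im=cv2.imread('pics/top0.png'); c=r.calibration('top')
hsv=cv2.cvtColor(im,cv2.COLOR_BGR2HSV)
m=cv2.inRange(hsv,(14,62,90),(34,255,255))
m[:,:250]=0;m[:,395:]=0;m[:135]=0;m[270:]=0
m2=cv2.morphologyEx(cv2.morphologyEx(m,cv2.MORPH_OPEN,np.ones((3,3))),cv2.MORPH_CLOSE,np.ones((15,15),np.uint8))
b=max(cv2.findContours(m2,0,1)[0],key=cv2.contourArea)
P=onplane(c,b.reshape(-1,2),0.012)[:,:2]
rect=cv2.minAreaRect((P*1000).astype(np.float32)); print('board',rect)
q=onplane(c,[(289.4,140.9),(258.6,228.6),(360.9,262.9)],.012)[:,:2]
print(q.round(3).tolist(),np.linalg.norm(q[0]-q[1]),np.linalg.norm(q[1]-q[2]))
yh=(q[1]-q[2])/np.linalg.norm(q[1]-q[2]); xh=(q[0]-q[1])/np.linalg.norm(q[0]-q[1])
print('yaw',np.degrees(np.arctan2(-yh[0],yh[1])),np.degrees(np.arctan2(xh[1],xh[0])))
yaw=np.arctan2(-yh[0],yh[1]); R=np.array([[np.cos(yaw),-np.sin(yaw)],[np.sin(yaw),np.cos(yaw)]])
cen=(q[0]+q[2])/2; O=cen-R@[-.02,-.03]; print('O',O,'spot',O+R@[.05,-.036],'handle',O+R@[-.072,.045])
# check: bar tail/ jaw top at z=.05/.06
for n,p,z in [('tail',(243,163),.05),('jaw tip',(366,171),.06),('fixed jaw tip',(315,154),.06),('handle end',(281,225),.058)]:
    print(n,R.T@(onplane(c,[p],z)[0,:2]-O))
k=onplane(c,[(465,164.5),(486.7,163),(488.7,185),(467,186.5)],.09)
print('cup',k.round(3).tolist(),k.mean(0),[np.linalg.norm(k[i]-k[i-1]) for i in range(4)])
e=k[1]-k[0]+k[2]-k[3]; print('cup yaw of -y side', np.degrees(np.arctan2(e[1],e[0])))
s=r.state(); print(Rt(s).as_matrix().round(3))
w=r.calibration('wrist'); print('wrist cam pos', -w['R'].T@w['t'], 'tool frame R', (w['R']@Rt(s).as_matrix()).round(3), 'cam in tool',Rt(s).as_matrix().T@(-w['R'].T@w['t']-s['eef_pos']),w['fx'])
E
```

```text
board ((527.0350341796875, -14.015975952148438), (279.4833984375, 249.7607421875), 70.96229553222656)
[[0.688, 0.075], [0.454, 0.154], [0.364, -0.109]] 0.247225244621732 0.278720267060069
yaw -18.781110106256403 -18.69241319451425
O [0.55453006 0.00489882] spot [ 0.5902775  -0.04528205] handle [0.50085158 0.07068348]
tail [0.00154318 0.19744526]
jaw tip [ 0.07828105 -0.1080329 ]
fixed jaw tip [0.07962548 0.02838005]
handle end [-0.11879533  0.051377  ]
cup [[0.602, -0.363, 0.09], [0.605, -0.417, 0.09], [0.55, -0.418, 0.09], [0.547, -0.365, 0.09]] [ 0.57609211 -0.39093042  0.09      ] [np.float64(0.05498488853711477), np.float64(0.05368758355747061), np.float64(0.05502139237973132), np.float64(0.05329739393950981)]
cup yaw of -y side -86.39751326506203
[[ 0.923  0.385 -0.001]
 [ 0.385 -0.923  0.001]
 [-0.    -0.001 -1.   ]]
wrist cam pos [ 0.32044866 -0.59722928  0.38353963] tool frame R [[ 0.001  1.     0.001]
 [-0.974  0.001 -0.226]
 [-0.226 -0.001  0.974]] cam in tool [ 0.06547297 -0.00021439 -0.15669382] 306.53066158272554
```

```bash
python3 -m pendant '[[[0.042,-0.010,0,0,0,0,1],[0.042,-0.010,0,0,0,0,1],[0.042,-0.010,0,0,0,0,1],[0.042,-0.010,0,0,0,0,1],[0.042,-0.010,0,0,0,0,1],[0.042,-0.010,0,0,0,0,1],[0.042,-0.010,0,0,0,0,1],[0.042,-0.010,0,0,0,0,1],[0.042,-0.010,0,0,0,0,1]]]'
python3 -m pendant '[[[0,0,0,0,0,-8,1],[0,0,0,0,0,-8,1],[0,0,0,0,0,-8,1],[0,0,0,0,0,-8,1],[0,0,0,0,0,-8,1],[0,0,0,0,0,-8,1],[0,0,0,0,0,-8,1],[0,0,0,0,0,-8,1],[0,0,0,0,0,-7,1],[0,0,0,0,0,0,1]]]'
python3 - <<'E'
from h import *
s=r.state(); print(s['eef_pos'],Rt(s).as_matrix().round(3).tolist(),s['joints'].round(2) if hasattr(s['joints'],'round') else s['joints'])
c=r.calibration('wrist'); im=r.snapshot('wrist'); cv2.imwrite('pics/w1.png',im)
print(proj(c,[[.576,-.391,.09]]))
E
```

```text
clock: 1.0
eef_pos: [0.5754, -0.3927, 0.2272]
eef_rot: [-0.0, 0.98, 0.197, -0.0]
contact_force: [-0.0, -1.0, 1.1]
gripper_width: 0.0941
grip_force: 0.0
clock: 2.0
eef_pos: [0.574, -0.3941, 0.227]
eef_rot: [-0.0, 0.683, 0.73, 0.0]
contact_force: [-0.6, 0.2, 0.1]
gripper_width: 0.0939
grip_force: 0.0
[ 0.57401462 -0.39405929  0.22700792] [[-0.066, 0.998, -0.001], [0.998, 0.066, 0.001], [0.001, -0.0, -1.0]] [ 0.71  0.48 -0.29  1.53  0.14  1.15  0.46]
[[318.40954527 190.16184293]]
```

View pics/w1.png

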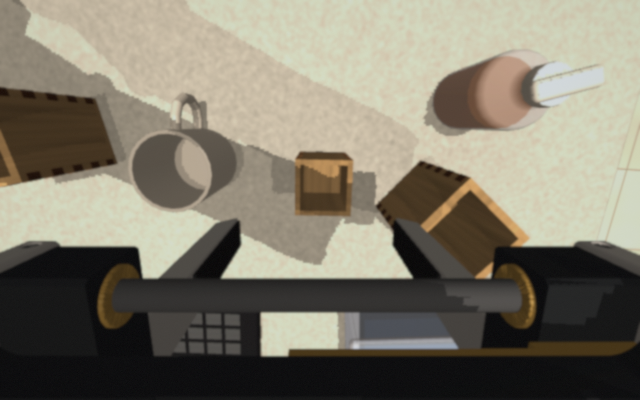

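The wrist view shows the small cup's rim at (296–352,155–215), nearly square to the fingers. The larger cup's nearest base corner is at (378,206), and the mug is at (185,170).

```bash
python3 - <<'E'
from h import *
im=cv2.imread('pics/w1.png'); c=r.calibration('wrist'); s=r.state()
hsv=cv2.cvtColor(im,cv2.COLOR_BGR2HSV); sub=hsv[140:225,280:368]
m=cv2.inRange(sub,(8,95,30),(25,255,255)); m=cv2.morphologyEx(m,cv2.MORPH_CLOSE,np.ones((9,9)))
b=max(cv2.findContours(m,0,1)[0],key=cv2.contourArea).reshape(-1,2)+[280,140]
print(cv2.boundingRect(b.reshape(-1,1,2).astype(np.int32)), cv2.approxPolyDP(b.reshape(-1,1,2).astype(np.int32),2,True).reshape(-1,2).tolist())
# rim only: bright
m=cv2.inRange(sub,(8,95,110),(25,255,255)); 
b=np.argwhere(m)[:,::-1]+[280,140]; b=b[b[:,1]>155]
P=onplane(c,b,.09)[:,:2]*1000
rc=cv2.minAreaRect(P.astype(np.float32)); print(rc)
print('big cup base corner',onplane(c,[(378,206)],0.0), 'rim corner',onplane(c,[(420,232)],.12))
E
```

```text
(295, 152, 58, 64) [[301, 152], [295, 161], [295, 213], [349, 215], [352, 161], [343, 153]]
((580.6234130859375, -387.7757873535156), (55.4826545715332, 55.98233413696289), 2.4658477306365967)
big cup base corner [[ 0.65619743 -0.42623512  0.        ]] rim corner [[ 0.67004597 -0.4177348   0.12      ]]
```

```bash
python3 -m pendant '[[[0.006,0.007,0,0,0,0,1],[0,0,0.038,0,0,0,1],[0,0,0.038,0,0,0,1],[0,0,0.038,0,0,0,1],[0,0,0.038,0,0,0,1],[0,0,0,0,0,0,1]]]'
python3 -m pendant '[[[0,0,0,0,0,0,0.4],[0,0,0,0,0,0,0.4],[0,0,0,0,0,0,0.4],[0,0,0,0,0,0,0.4],[0,0,0,0,0,0,0.4],[0,0,0,0,0,0,0.4]]]'
```

```text
clock: 2.65
eef_pos: [0.5787, -0.3853, 0.0704]
eef_rot: [-0.004, 0.685, 0.729, -0.001]
contact_force: [-1.3, 1.2, 0.0]
gripper_width: 0.0938
grip_force: 0.0
clock: 3.25
eef_pos: [0.5811, -0.3879, 0.0763]
eef_rot: [0.0, 0.684, 0.729, 0.0]
contact_force: [-2.2, 0.2, 8.2]
gripper_width: 0.0563
grip_force: 29.9
```

```bash
python3 -m pendant '[[[0,0,-0.04,0,0,0,0.4],[0,0,-0.04,0,0,0,0.4],[0,0,-0.04,0,0,0,0.4],[0,0,-0.03,0,0,0,0.4],[0,0,0,0,0,0,0.4]]]'
python3 -m pendant '[[[0.042,0.004,0,0,0,0,0.4],[0.042,0.004,0,0,0,0,0.4],[0.042,0.004,0,0,0,0,0.4],[0.042,0.004,0,0,0,0,0.4],[0.042,0.004,0,0,0,0,0.4],[0.042,0.004,0,0,0,0,0.4],[0.042,0.004,0,0,0,0,0.4],[0.042,0.004,0,0,0,0,0.4]]]'
python3 -m pendant '[[[0,0,0,0,0,7.5,0.4],[0,0,0,0,0,7.5,0.4],[0,0,0,0,0,7.5,0.4],[0,0,0,0,0,0,0.4],[0,0,0,0,0,0,0.4]]]'
python3 - <<'E'
from h import *
s=r.state(); print(s['eef_pos'],Rt(s).as_matrix().round(3).tolist())
c=r.calibration('wrist'); im=r.snapshot('wrist'); cv2.imwrite('pics/w2.png',im)
O=np.array([.555,.0065]);a=np.radians(-18.8);R=np.array([[np.cos(a),-np.sin(a)],[np.sin(a),np.cos(a)]])
for n,x,y,z in [('tip',.084,.024,.06),('headpadtop',.05,0,.059),('corner',.105,.11,.012),('corner2',-.145,.11,.012),('corner3',.105,-.17,.012),('hole',0,.19,.05)]:
    print(n,proj(c,[[*(O+R@[x,y]),z]]).round(0))
E
```

```text
clock: 3.75
eef_pos: [0.5826, -0.3885, 0.2306]
eef_rot: [0.003, 0.684, 0.729, 0.001]
contact_force: [1.0, -0.7, -0.5]
gripper_width: 0.056
grip_force: 29.9
clock: 4.55
eef_pos: [0.5907, -0.0486, 0.2249]
eef_rot: [-0.0, 0.684, 0.729, -0.0]
contact_force: [1.3, 0.4, -1.5]
gripper_width: 0.056
grip_force: 29.9
clock: 5.05
eef_pos: [0.5911, -0.0501, 0.2251]
eef_rot: [-0.0, 0.812, 0.584, -0.0]
contact_force: [0.0, 0.4, -1.8]
gripper_width: 0.0559
grip_force: 29.9
[ 0.59106816 -0.05012249  0.22507063] [[0.319, 0.948, -0.001], [0.948, -0.319, 0.0], [-0.0, -0.001, -1.0]]
tip [[348. 124.]]
headpadtop [[314. 148.]]
corner [[364.  45.]]
corner2 [[140.  44.]]
corner3 [[356. 275.]]
hole [[262. -59.]]
```

View pics/w2.png

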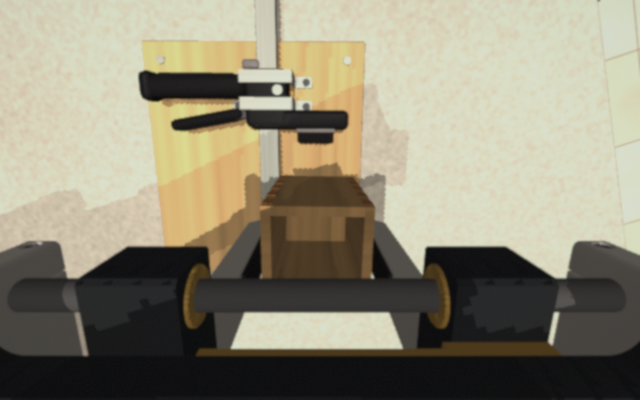

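The picture shows the board's +y corners at (142,41) and (365,42) and the fixed pad's face edge at (316,142). That is about 4 mm further along board +y than my estimate, so I shift the target to match.

```bash
python3 -m pendant '[[[0.003,-0.0015,0.042,0,0,0,0.4],[0,0,0.042,0,0,0,0.4],[0,0,0.036,0,0,0,0.4],[0,0,0.005,0,0,0,0.4],[0,0,0,0,0,0,0.4],[0,0,0,0,0,0,0.4]]]'
python3 - <<'E'
from h import *
cv2.imwrite('pics/t2.png',cv2.resize(r.snapshot('top')[130:270,230:400],None,fx=4,fy=4,interpolation=2))
cv2.imwrite('pics/s2.png',cv2.resize(r.snapshot('scene')[160:290,260:410],None,fx=4,fy=4,interpolation=2))
E
python3 -m pendant '[[[0,0,0.004,0,0,0,0.4],[0,0,0.004,0,0,0,0.4],[0,0,0,0,0,0,0.4],[0,0,0,0,0,0,0.4]]]'
```

```text
clock: 5.7
eef_pos: [0.592, -0.047, 0.1023]
eef_rot: [0.001, 0.813, 0.582, 0.001]
contact_force: [0.7, 0.4, -1.0]
gripper_width: 0.056
grip_force: 29.9
clock: 6.2
eef_pos: [0.5908, -0.0469, 0.0924]
eef_rot: [-0.0, 0.813, 0.582, -0.0]
contact_force: [0.2, 0.6, -0.9]
gripper_width: 0.056
grip_force: 29.9
```

View pics/s2.png

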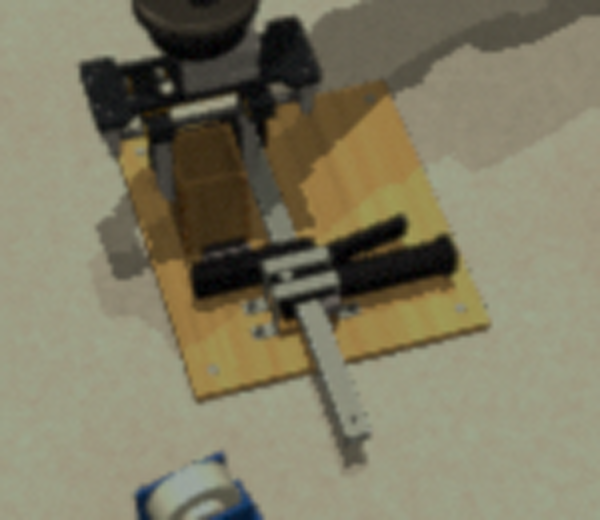

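The scene crop shows the cup hanging beside the bar, in line with the fixed pad (223,245) and clear of it, just above the board. I'll lower it the last few millimetres and release.

```bash
python3 -m pendant '[[[0,0,0.002,0,0,0,0.4],[0,0,0.002,0,0,0,0.4],[0,0,0,0,0,0,0.4],[0,0,0,0,0,0,0.4],[0,0,0,0,0,0,0.4]]]'
python3 -m pendant '[[[0,0,0,0,0,0,0.7],[0,0,0,0,0,0,0.7],[0,0,0,0,0,0,0.75],[0,0,0,0,0,0,0.75],[0,0,0,0,0,0,0.75]]]'
python3 -m pendant '[[[0,0,-0.02,0,0,0,0.75],[0,0,-0.04,0,0,0,0.75],[0,0,-0.05,0,0,0,0.75],[0,0,-0.04,0,0,0,0.75],[0,0,0,0,0,0,0.75],[0,0,0,0,0,0,0.75]]]'
python3 - <<'E'
from h import *
s=r.state(); print(s['eef_pos'],Rt(s).as_matrix().round(3).tolist())
c=r.calibration('wrist'); im=r.snapshot('wrist'); cv2.imwrite('pics/w3.png',im)
O=np.array([.557,.0095]);a=np.radians(-18.8);R=np.array([[np.cos(a),-np.sin(a)],[np.sin(a),np.cos(a)]])
print(proj(c,[[*(O+R@[x,y]),.102] for x,y in [(.022,-.014),(.078,-.014),(.078,-.07),(.022,-.07)]]).round(0).tolist())
E
```

```text
clock: 6.7
eef_pos: [0.5908, -0.0469, 0.0884]
eef_rot: [-0.0, 0.813, 0.582, -0.0]
contact_force: [1.4, -0.5, -1.6]
gripper_width: 0.0556
grip_force: 29.9
clock: 7.2
eef_pos: [0.5909, -0.0469, 0.0885]
eef_rot: [-0.0, 0.813, 0.582, 0.0]
contact_force: [-0.0, -0.4, -0.6]
gripper_width: 0.0707
grip_force: 0.0
clock: 7.8
eef_pos: [0.5911, -0.047, 0.2393]
eef_rot: [0.001, 0.813, 0.582, 0.001]
contact_force: [0.5, -0.4, -0.0]
gripper_width: 0.0704
grip_force: 0.0
[ 0.59110665 -0.04700474  0.23927086] [[0.323, 0.946, 0.002], [0.946, -0.323, -0.0], [0.0, 0.002, -1.0]]
[[287.0, 164.0], [345.0, 164.0], [344.0, 220.0], [288.0, 220.0]]
```

View pics/w3.png

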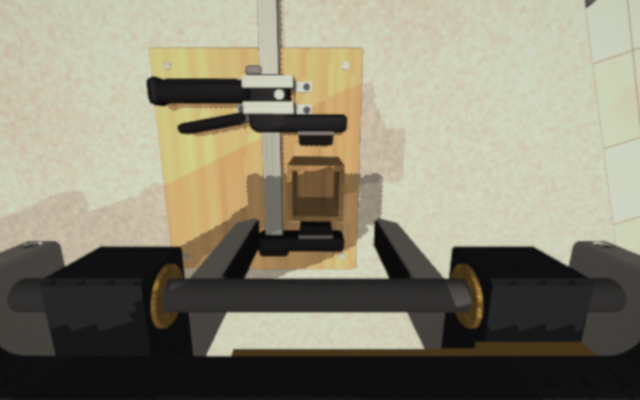

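The cup stands centred on the pads: cup columns 288–345, pads 299–334. The far pad's face is at row 223 and the head pad's at row 143, so the opening is about 87 mm. Now over to the trigger.

```bash
python3 -m pendant '[[[0.031,-0.041,0,0,0,0,1],[0.031,-0.041,0,0,0,0,1],[0.031,-0.041,0,0,0,0,1],[0,0,0,0,0,8,1],[0,0,0,0,0,8,1],[0,0,0,0,0,8,1],[0,0,0,0,0,8,1],[0,0,0,0,0,8,1],[0,0,0,0,0,8,1],[0,0,0,0,0,8,1]]]'
python3 -m pendant '[[[0,0,0,0,0,8,1],[0,0,0,0,0,8,1],[0,0,0,0,0,8,1],[0,0,0,0,0,8,1],[0,0,0,0,0,2,1],[0,0,0,0,0,0,1],[0,0,0,0,0,0,1]]]'
python3 - <<'E'
from h import *
s=r.state(); print(s['eef_pos'],Rt(s).as_matrix().round(3).tolist(),np.round(s['joints'],2))
c=r.calibration('wrist'); im=r.snapshot('wrist'); cv2.imwrite('pics/w4.png',im)
O=np.array([.557,.0095]);a=np.radians(-18.8);R=np.array([[np.cos(a),-np.sin(a)],[np.sin(a),np.cos(a)]])
for n,x,y,z in [('headpad',.05,0,.059),('corner',-.145,.11,.012),('corner2',.105,.11,.012),('handleback end',-.13,.0695,.05),('trig front',-.072,.017,.056),('handle mid',-.072,.0695,.05)]:
    print(n,proj(c,[[*(O+R@[x,y]),z]]).round(0))
E
```

```text
clock: 8.85
eef_pos: [0.506, 0.0771, 0.2369]
eef_rot: [-0.0, 0.992, 0.129, -0.001]
contact_force: [-0.2, -0.9, 0.3]
gripper_width: 0.0939
grip_force: 0.0
clock: 9.55
eef_pos: [0.5063, 0.0772, 0.2375]
eef_rot: [0.0, 0.987, -0.163, -0.001]
contact_force: [0.2, -0.0, 0.4]
gripper_width: 0.094
grip_force: 0.0
[0.5063127  0.0772301  0.23749568] [[0.947, -0.321, -0.002], [-0.321, -0.947, -0.0], [-0.002, 0.001, -1.0]] [-0.03  0.17 -0.28  1.94  0.05  1.05 -2.23]
headpad [[364.  69.]]
corner [[269. 233.]]
corner2 [[262.  24.]]
handleback end [[298. 232.]]
trig front [[344. 185.]]
handle mid [[298. 184.]]
```

View pics/w4.png

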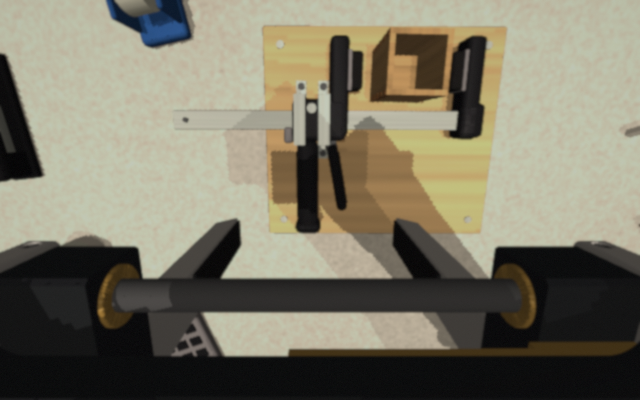

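The prediction matches to 1–2 px at the corners (263,26) and (270,233), the handle back at column 298 and the trigger front at 343. So the pose is good and I can descend around the handle and trigger.

```bash
python3 -m pendant '[[[-0.002,-0.003,0.045,0,0,0,1],[0,0,0.045,0,0,0,1],[0,0,0.045,0,0,0,1],[0,0,0.035,0,0,0,1],[0,0,0.015,0,0,0,1],[0,0,0.005,0,0,0,1],[0,0,0,0,0,0,1],[0,0,0,0,0,0,1]]]'
python3 -m pendant '[[[0,0,0,0,0,0,0.7],[0,0,0,0,0,0,0.7],[0,0,0,0,0,0,0.65],[0,0,0,0,0,0,0.65],[0,0,0,0,0,0,0.65]]]'
python3 - <<'E'
from h import *
s=r.state(); print(s['eef_pos'],Rt(s).as_matrix().round(3).tolist())
O=np.array([.557,.0095]);a=np.radians(-18.8);R=np.array([[np.cos(a),-np.sin(a)],[np.sin(a),np.cos(a)]])
print(R.T@(s['eef_pos'][:2]-O))
c=r.calibration('wrist'); im=r.snapshot('wrist'); cv2.imwrite('pics/w5.png',im)
for n,x,y,z in [('headpad',.012,.014,.06),('jawface 86',.012,-.1,.06),('trig front',-.072,.017,.056),('handle mid',-.072,.0695,.05)]:
    print(n,proj(c,[[*(O+R@[x,y]),z]]).round(0))
E
```

```text
clock: 10.4
eef_pos: [0.5065, 0.081, 0.0494]
eef_rot: [-0.0, 0.987, -0.163, 0.001]
contact_force: [0.2, 0.5, -0.3]
gripper_width: 0.0941
grip_force: 0.0
clock: 10.9
eef_pos: [0.5055, 0.0802, 0.0485]
eef_rot: [0.0, 0.987, -0.164, -0.0]
contact_force: [-2.4, -4.4, 3.6]
gripper_width: 0.0615
grip_force: 2.2
[0.50545112 0.08015869 0.04853539] [[0.946, -0.323, -0.001], [-0.323, -0.946, -0.001], [-0.0, 0.001, -1.0]]
[-0.07156958  0.05027657]
headpad [[398.  82.]]
jawface 86 [[652.  82.]]
trig front [[381. 253.]]
handle mid [[282. 248.]]
```

View pics/w5.png

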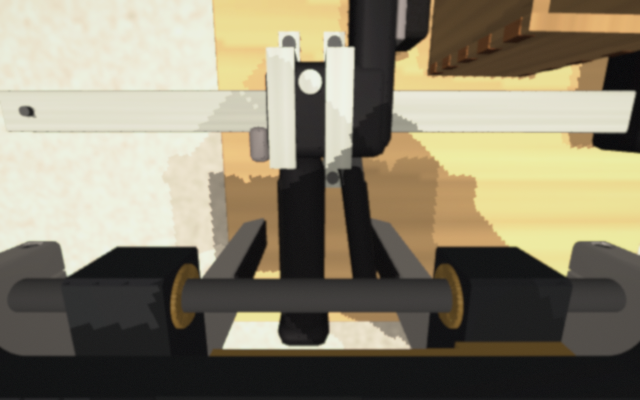

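The view shows the fingers either side of the handle (303) and trigger (360), with the bar's tail hole at (27,112) and the sliding jaw's front edge at column ~595. I'll pump and track that edge.

```bash
cat > jaw.py <<'E'
from h import *
O=np.array([.557,.0095]);a=np.radians(-18.8);R=np.array([[np.cos(a),-np.sin(a)],[np.sin(a),np.cos(a)]])
c=r.calibration('wrist'); im=r.snapshot('wrist'); s=r.state()
g=im[138:146].max(2).mean(0).astype(float)   # below the bar: board bright, jaw dark
x=np.arange(430,640); e=[i for i in x if g[i]<55]
u=e[0] if e else None
if u:
    p=onplane(c,[(u,142)],.06)[0,:2]; y=(R.T@(p-O))[1]; print('jaw edge col',u,'board y mm',round(y*1000,1),'opening est',round(-y*1000-14,1))
h=im[108:116,:120].max(2).mean(0); print('hole col',int(h.argmin()),int(h.min()), 'width',round(s['gripper_width']*1000,1),'grip',s['grip_force'],'t',s['clock'],'y',((R.T@(s['eef_pos'][:2]-O))*1000).round(1))
E
python3 jaw.py
python3 -m pendant '[[[0,-0.001,0,0,0,0,0.3],[0,0,0,0,0,0,0.3],[0,0,0,0,0,0,0.3],[0,0,0,0,0,0,0.3],[0,0,0,0,0,0,0.3]]]'
python3 jaw.py
python3 -m pendant '[[[0,0,0,0,0,0,0.72],[0,0,0,0,0,0,0.72],[0,0,0,0,0,0,0.72],[0,0,0,0,0,0,0.72],[0,0,0,0,0,0,0.72]]]'
python3 jaw.py
```

```text
jaw edge col 593 board y mm -78.8 opening est 64.8
hole col 30 47 width 60.9 grip 2.234423178015277 t 11.0 y [-71.6  50.5]
clock: 11.5
eef_pos: [0.5051, 0.0813, 0.0481]
eef_rot: [0.0, 0.987, -0.164, -0.001]
contact_force: [-6.6, -4.9, 2.1]
gripper_width: 0.0371
grip_force: 30.0
jaw edge col 588 board y mm -75.1 opening est 61.1
hole col 22 56 width 36.7 grip 30.006927251815796 t 11.55 y [-72.2  51.3]
clock: 12.05
eef_pos: [0.5067, 0.0819, 0.0487]
eef_rot: [-0.0, 0.987, -0.164, 0.0]
contact_force: [1.6, -2.7, -0.2]
gripper_width: 0.0672
grip_force: 1.2
jaw edge col 589 board y mm -75.0 opening est 61.0
hole col 26 51 width 67.8 grip 1.2048017245251685 t 12.1 y [-70.9  52.3]
```

```bash
cat >> jaw.py <<'E'
hp=onplane(c,[(int(h.argmin()),112)],.05)[0,:2]; print('hole y',((R.T@(hp-O))*1000).round(1)[1])
if u: print('edge y at z.028',((R.T@(onplane(c,[(u,142)],.028)[0,:2]-O))*1000).round(1)[1])
cv2.imwrite(f"pics/j{s['clock']:.1f}.png",im)
E
for i in 1 2; do :; done
python3 -m pendant '[[[0,0,0,0,0,0,0.3],[0,0,0,0,0,0,0.3],[0,0,0,0,0,0,0.3],[0,0,0,0,0,0,0.3],[0,0,0,0,0,0,0.3]]]' | tail -2
python3 -m pendant '[[[0,0,0,0,0,0,0.76],[0,0,0,0,0,0,0.76],[0,0,0,0,0,0,0.76],[0,0,0,0,0,0,0.76],[0,0,0,0,0,0,0.76]]]' | tail -2
python3 jaw.py
python3 -m pendant '[[[0,0,0,0,0,0,0.3],[0,0,0,0,0,0,0.3],[0,0,0,0,0,0,0.3],[0,0,0,0,0,0,0.3],[0,0,0,0,0,0,0.3]]]' | tail -2
python3 -m pendant '[[[0,0,0,0,0,0,0.76],[0,0,0,0,0,0,0.76],[0,0,0,0,0,0,0.76],[0,0,0,0,0,0,0.76],[0,0,0,0,0,0,0.76]]]' | tail -2
python3 jaw.py
```

```text
gripper_width: 0.0372
grip_force: 30.0
gripper_width: 0.0701
grip_force: 1.1
jaw edge col 581 board y mm -71.2 opening est 57.2
hole col 17 52 width 71.4 grip 1.142530026845634 t 13.15 y [-71.   52.3]
hole y 200.1
edge y at z.028 -98.4
gripper_width: 0.0375
grip_force: 30.0
gripper_width: 0.0704
grip_force: 1.1
jaw edge col 572 board y mm -67.0 opening est 53.0
hole col 6 52 width 71.2 grip 1.1395561485551298 t 14.2 y [-70.9  52.3]
hole y 205.5
edge y at z.028 -93.3
```

```bash

python3 -m pendant '[[[0,0,0,0,0,0,0.5],[0,0,0,0,0,0,0.5],[0,0,0,0,0,0,0.44],[0,0,0,0,0,0,0.44],[0,0,0,0,0,0,0.44]]]' | tail -2
python3 -m pendant '[[[0,0,0,0,0,0,0.3],[0,0,0,0,0,0,0.3],[0,0,0,0,0,0,0.3]]]' | tail -2
python3 -m pendant '[[[0,0,0,0,0,0,0.76],[0,0,0,0,0,0,0.76],[0,0,0,0,0,0,0.76],[0,0,0,0,0,0,0.76],[0,0,0,0,0,0,0.76]]]' | tail -2
python3 jaw.py
python3 - <<'E'
from h import *
O=np.array([.557,.0095]);a=np.radians(-18.8);R=np.array([[np.cos(a),-np.sin(a)],[np.sin(a),np.cos(a)]])
t=r.snapshot('top'); cv2.imwrite('pics/t3.png',t); c=r.calibration('top')
# profile along board y at x=.072 (outside the pads) and z .06: dark = jaws
ys=np.arange(-.13,.05,.002)
for x in (.05,.075):
    px=proj(c,[[*(O+R@[x,y]),.06] for y in ys]).astype(np.float32)
    v=cv2.remap(t.max(2),px[:,0].reshape(-1,1),px[:,1].reshape(-1,1),1).ravel()
    print(x,[(int(round(y*1000)),int(q)) for y,q in zip(ys,v)])
E
```

```text
gripper_width: 0.0416
grip_force: 2.8
gripper_width: 0.0367
grip_force: 30.0
gripper_width: 0.0705
grip_force: 1.1
jaw edge col 563 board y mm -62.8 opening est 48.8
hole col 0 176 width 71.2 grip 1.1449429707136005 t 15.55 y [-71.   52.4]
hole y 208.5
edge y at z.028 -88.1
0.05 [(-130, 177), (-128, 178), (-126, 178), (-124, 179), (-122, 180), (-120, 179), (-118, 179), (-116, 178), (-114, 176), (-112, 166), (-110, 144), (-108, 114), (-106, 78), (-104, 48), (-102, 34), (-100, 31), (-98, 33), (-96, 33), (-94, 38), (-92, 48), (-90, 61), (-88, 79), (-86, 80), (-84, 67), (-82, 45), (-80, 34), (-78, 41), (-76, 64), (-74, 98), (-72, 133), (-70, 152), (-68, 160), (-66, 159), (-64, 159), (-62, 163), (-60, 166), (-58, 168), (-56, 169), (-54, 168), (-52, 168), (-50, 168), (-48, 167), (-46, 167), (-44, 167), (-42, 168), (-40, 167), (-38, 167), (-36, 165), (-34, 158), (-32, 146), (-30, 129), (-28, 112), (-26, 97), (-24, 87), (-22, 97), (-20, 122), (-18, 151), (-16, 168), (-14, 172), (-12, 168), (-10, 160), (-8, 141), (-6, 120), (-4, 92), (-2, 59), (0, 32), (2, 27), (4, 32), (6, 44), (8, 67), (10,
[... 534 characters left out ...]
78, 175), (-76, 172), (-74, 168), (-72, 163), (-70, 153), (-68, 131), (-66, 100), (-64, 77), (-62, 65), (-60, 59), (-58, 59), (-56, 59), (-54, 56), (-52, 55), (-50, 59), (-48, 60), (-46, 59), (-44, 59), (-42, 59), (-40, 59), (-38, 58), (-36, 56), (-34, 58), (-32, 59), (-30, 58), (-28, 57), (-26, 58), (-24, 70), (-22, 96), (-20, 127), (-18, 156), (-16, 170), (-14, 176), (-12, 177), (-10, 179), (-8, 180), (-6, 178), (-4, 177), (-2, 178), (0, 179), (2, 177), (4, 176), (6, 172), (8, 155), (10, 126), (12, 92), (14, 57), (16, 40), (18, 33), (20, 31), (22, 31), (24, 32), (26, 41), (28, 67), (30, 102), (32, 138), (34, 161), (36, 173), (38, 176), (40, 177), (42, 177), (44, 177), (46, 177), (48, 178)]
```

The top camera puts the pads 70.5 mm apart after four strokes of about 5.2 mm each, so first touch should come in stroke 7.

```bash
cat > topm.py <<'E'
from h import *
O=np.array([.557,.0095]);a=np.radians(-18.8);R=np.array([[np.cos(a),-np.sin(a)],[np.sin(a),np.cos(a)]])
t=r.snapshot('top'); c=r.calibration('top'); ys=np.arange(-.13,.05,.0005)
px=proj(c,[[*(O+R@[.08,y]),.06] for y in ys]).astype(np.float32)
v=cv2.remap(t.max(2),px[:,0].reshape(-1,1),px[:,1].reshape(-1,1),1).ravel()
y=ys*1000
def run(w): i=np.where(w)[0]; return round(y[i[0]],1),round(y[i[-1]],1)
A=run((v<105)&(y>2)); lo=run((v<105)&(y<0)); 
print('fixed jaw',A,'dark run',lo,'opening', round(np.mean(A)-(lo[0]+ (A[1]-A[0])/2)-48,1))
px=proj(c,[[*(O+R@[.05,y]),.102] for y in ys]).astype(np.float32)
E
python3 -m pendant '[[[0,0,0,0,0,0,0.5],[0,0,0,0,0,0,0.5],[0,0,0,0,0,0,0.44],[0,0,0,0,0,0,0.44],[0,0,0,0,0,0,0.3],[0,0,0,0,0,0,0.3],[0,0,0,0,0,0,0.3]]]' | tail -2
python3 -m pendant '[[[0,0,0,0,0,0,0.76],[0,0,0,0,0,0,0.76],[0,0,0,0,0,0,0.76],[0,0,0,0,0,0,0.76],[0,0,0,0,0,0,0.76]]]' | tail -2
python3 jaw.py; python3 topm.py
python3 -m pendant '[[[0,0,0,0,0,0,0.5],[0,0,0,0,0,0,0.5],[0,0,0,0,0,0,0.44],[0,0,0,0,0,0,0.44],[0,0,0,0,0,0,0.44]]]' | tail -2
python3 -m pendant '[[[0,0,0,0,0,0,0.3],[0,0,0,0,0,0,0.3],[0,0,0,0,0,0,0.3]]]' | tail -2
python3 -m pendant '[[[0,0,0,0,0,0,0.76],[0,0,0,0,0,0,0.76],[0,0,0,0,0,0,0.76],[0,0,0,0,0,0,0.76],[0,0,0,0,0,0,0.76]]]' | tail -2
python3 jaw.py; python3 topm.py
```

```text
gripper_width: 0.0371
grip_force: 30.0
gripper_width: 0.0705
grip_force: 1.1
jaw edge col 554 board y mm -58.5 opening est 44.5
hole col 22 222 width 70.9 grip 1.140502856578678 t 16.85 y [-71.   52.3]
hole y 197.6
edge y at z.028 -83.0
fixed jaw (np.float64(15.0), np.float64(27.5)) dark run (np.float64(-97.5), np.float64(-18.0)) opening 64.5
gripper_width: 0.042
grip_force: 2.8
gripper_width: 0.037
grip_force: 30.0
gripper_width: 0.0705
grip_force: 1.1
jaw edge col 545 board y mm -54.3 opening est 40.3
hole col 7 222 width 71.4 grip 1.1464643839281052 t 18.25 y [-71.   52.3]
hole y 205.0
edge y at z.028 -77.8
fixed jaw (np.float64(15.0), np.float64(27.0)) dark run (np.float64(-93.0), np.float64(-12.5)) opening 60.0
```

```bash

python3 -m pendant '[[[0,0,0,0,0,0,0.5],[0,0,0,0,0,0,0.5],[0,0,0,0,0,0,0.44],[0,0,0,0,0,0,0.44],[0,0,0,0,0,0,0.44]]]' | tail -2
python3 -m pendant '[[[0,0,0,0,0,0,0.3],[0,0,0,0,0,0,0.3],[0,0,0,0,0,0,0.3]]]' | tail -2
python3 -m pendant '[[[0,0,0,0,0,0,0.76],[0,0,0,0,0,0,0.76],[0,0,0,0,0,0,0.76],[0,0,0,0,0,0,0.76],[0,0,0,0,0,0,0.76]]]' | tail -2
python3 jaw.py; python3 topm.py
python3 -m pendant '[[[0,0,0,0,0,0,0.5],[0,0,0,0,0,0,0.5],[0,0,0,0,0,0,0.44],[0,0,0,0,0,0,0.44],[0,0,0,0,0,0,0.44]]]' | tail -2
python3 jaw.py; python3 topm.py
```

```text
gripper_width: 0.0416
grip_force: 2.8
gripper_width: 0.0371
grip_force: 30.0
gripper_width: 0.0706
grip_force: 1.1
jaw edge col 536 board y mm -50.1 opening est 36.1
hole col 4 222 width 71.3 grip 1.1441325559280813 t 19.65 y [-70.9  52.3]
hole y 206.5
edge y at z.028 -72.7
fixed jaw (np.float64(15.0), np.float64(27.5)) dark run (np.float64(-87.5), np.float64(-7.5)) opening 54.5
gripper_width: 0.0417
grip_force: 4.4
jaw edge col 529 board y mm -48.2 opening est 34.2
hole col 5 222 width 41.6 grip 4.428180009126663 t 20.25 y [-72.5  50.6]
hole y 203.1
edge y at z.028 -70.2
fixed jaw (np.float64(15.0), np.float64(27.5)) dark run (np.float64(-84.0), np.float64(-5.5)) opening 51.0
```

```bash

python3 -m pendant '[[[0,0,0,0,0,0,0.3],[0,0,0,0,0,0,0.3],[0,0,0,0,0,0,0.3]]]' | tail -2
python3 jaw.py; python3 topm.py
python3 -m pendant '[[[0,0,0,0,0,0,0.76],[0,0,0,0,0,0,0.76],[0,0,0,0,0,0,0.76],[0,0,0,0,0,0,0.76],[0,0,0,0,0,0,0.76]]]' | tail -2
python3 jaw.py; python3 topm.py
python3 -m pendant '[[[0,0,0,0,0,0,0.5],[0,0,0,0,0,0,0.5],[0,0,0,0,0,0,0.44],[0,0,0,0,0,0,0.44],[0,0,0,0,0,0,0.44]]]' | tail -2
python3 jaw.py; python3 topm.py
```

```text
gripper_width: 0.037
grip_force: 30.0
jaw edge col 529 board y mm -47.5 opening est 33.5
hole col 6 222 width 37.3 grip 30.010474026203156 t 20.65 y [-72.6  51.3]
hole y 203.4
edge y at z.028 -69.5
fixed jaw (np.float64(15.0), np.float64(27.0)) dark run (np.float64(-83.5), np.float64(-5.5)) opening 50.5
gripper_width: 0.0707
grip_force: 1.1
jaw edge col 529 board y mm -46.8 opening est 32.8
hole col 0 223 width 71.4 grip 1.142176097491756 t 21.25 y [-71.   52.3]
hole y 208.4
edge y at z.028 -68.6
fixed jaw (np.float64(15.0), np.float64(27.5)) dark run (np.float64(-84.0), np.float64(-5.0)) opening 51.0
gripper_width: 0.0414
grip_force: 6.0
jaw edge col 523 board y mm -46.1 opening est 32.1
hole col 0 222 width 41.8 grip 5.959067344665527 t 21.85 y [-72.6  50. ]
hole y 204.7
edge y at z.028 -67.5
fixed jaw (np.float64(15.0), np.float64(27.5)) dark run (np.float64(-81.5), np.float64(-4.0)) opening 48.5
```

```bash

python3 -m pendant '[[[0,0,0,0,0,0,0.3],[0,0,0,0,0,0,0.3],[0,0,0,0,0,0,0.3],[0,0,0,0,0,0,0.3],[0,0,0,0,0,0,0.3],[0,0,0,0,0,0,0.3]]]'
python3 jaw.py; python3 topm.py
python3 - <<'E'
from h import *
t=r.snapshot('top')[130:270,230:400]; w=r.snapshot('wrist')
o=np.zeros((600,640,3),np.uint8); o[:240]=w[:240]; o[250:600,:425]=cv2.resize(t,(425,350),interpolation=2); cv2.imwrite('pics/final.png',o)
E
```

```text
clock: 22.5
eef_pos: [0.5047, 0.0814, 0.0481]
eef_rot: [0.001, 0.987, -0.164, -0.001]
contact_force: [-5.5, -3.4, 1.8]
gripper_width: 0.0372
grip_force: 30.0
jaw edge col 523 board y mm -44.7 opening est 30.7
hole col 1 222 width 37.3 grip 30.01125544309616 t 22.55 y [-72.7  51.3]
hole y 205.8
edge y at z.028 -66.0
fixed jaw (np.float64(15.0), np.float64(27.5)) dark run (np.float64(-80.5), np.float64(-3.0)) opening 47.5
```

View pics/final.png

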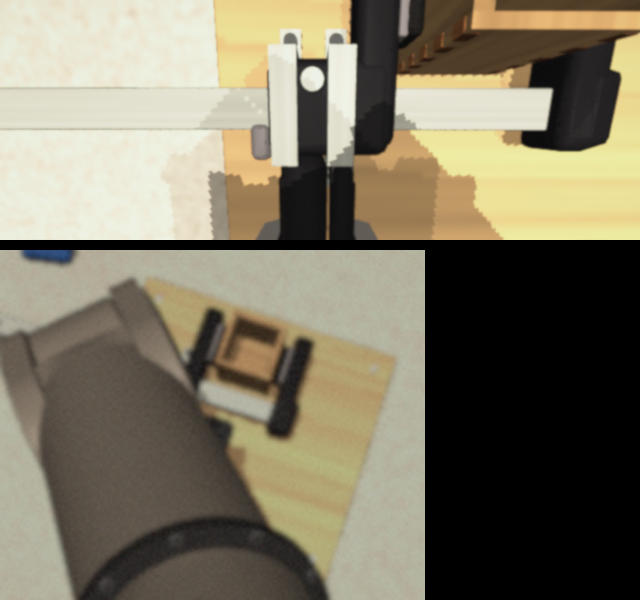

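The final picture shows the cup square between both pads (inset around (255,345)) and the trigger squeezed against the handle at (340,200). The jaw is about 8 mm past first touch, which should be roughly 25 N.

```bash
python3 -c "
from cell import r
print(r.sign_off())"
```

```text
the job is handed in; nothing more can be done
None
```

I handed the job in at 22.6 s: the cup stands square and centred between the pads, pressed at an estimated 25 N (from about 8 mm of jaw travel past first touch), with the gripper still holding the trigger fully squeezed; the sign-off gave no verdict.

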